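# Set out the melt-flow test kit

## Robot

A 7-joint arm with a two-finger parallel gripper is mounted at the origin on the work surface. World frame = base frame: x ahead of the robot, y to its left, z up, the work surface at z = 0. Lengths are in m, angles in rad, forces in N, time in s.
With the tool pointing down it reaches from about 0.425 to 0.925 m from the base axis. Payload 6.8 kg.
Tool frame: the origin (TCP) lies midway between the tips of the shut fingers; the grasp point (between the pads) lies 19 mm behind it; z points along the fingers, x is the direction in which the jaws open and shut, and the axes are right-handed (so a half turn about z gives the same grasp; the last joint's range is limited). The gripper opens to 85 mm and grips with 20 to 120 N. Pads are 22 mm wide; open, the fingers measure 114 mm over their backs; the gripper's body (76 mm by 85 mm) begins 54 mm behind the grasp point. The pads swing forward as they close: fully open they stand 13 mm farther back than shut.
Start: joints at [-1.431, 0.477, 0.022, 1.555, -0.011, 1.109, -0.083], TCP at [0.166, 0.654, 0.231] pointing down, gripper open.
Joint ranges: [-2.96, 2.96], [-0.34, 2.1], [-1.41, 1.46], [0.24, 2.44], [-1.37, 4.51], [0.17, 1.92], [-2.96, 2.96]. Speed limits (rad/s): [2.39, 2.39, 3.14, 3.14, 3.14, 3.14, 3.14].

## Interface

Orientations are given as a unit quaternion [w, x, y, z].
In Python, from station import bot, imaging, nets gives the robot as it stands. The module is installed in compiled form; this text tells all that it offers.
- The arm moves only by the tool apply_moves, never from a script. Its argument "moves" is text: rows parted by semicolons, each of 7 numbers parted by spaces: the gripper command: -1 is fully open, 1 is shut, values between are in proportion, then the shift along the tool's x, y, z normalised to -1 to 1, where 1 is 120 mm, then the turn, a rotation vector about the tool's x, y, z normalised to -1 to 1, where 1 is 4 degrees. In form: hand dx dy dz rx ry rz; .... A call has 1 to 12 rows; each row shifts and turns the commanded pose from where the row before left it, along the tool's axes as they then stand; what a row does not reach is not made up. A row lasts 1/12 s, in which the tool goes at most 41.7 mm and 7.16 degrees, less where a joint would pass 70% of its speed; a pose out of reach is approached as far as the arm can. A call with a number of a shift or a turn outside -1 to 1 is refused whole. A call with a gripper value outside its range is refused whole. The fingers move at their own pace and stop on an object; "force" is the grip in N (left out, the last holds). Time passes only in rows, so rows that do not move let the fingers close. It gives the time, the measured TCP pose, the force and the opening at its end, in the units of the state.
- bot.get_obs(): the state, without advancing time (a new reading comes with each control period).
- imaging.read_camera(name): name is "scene" or "top" or "wrist"; returns a dict with "image" (400x640x3 uint8, red, green, blue), "fx", "fy", "cx", "cy" (pixels), "dist_coeffs" ([k1, k2, p1, p2, k3] as OpenCV has them; the pictures are not rectified), "view" (4x4, takes a point from world to camera coordinates); the wrist camera has in their place "mount" (4x4, takes a point from camera to tool coordinates, whose origin is the TCP and whose axes are the tool frame's). Camera axes: x right, y down, z forward; pixel columns grow to the right and rows downward; lengths in m; the calibration is good to about 2 mm. A picture is of the moment at which its call begins: read the wrist's pose just before it. There is no depth.
- bot.hand_in(): hands the job in, once; it reports no verdict.
Trained networks look in a picture, given as the dict that the camera call returned (one of the last four; its "shot" number tells which), for a name from the list of things; names that differ only in an ending like _2 or _b are one class to them, and where a whole thing is asked for, a point or a joint stands for the part that bears it (a point fixed in the world has none). Each returns a list of dicts, best first, with "score" (0 to 1); they miss things now and then, are a little off and sometimes report something else, mostly with a low value. They report only what shows in the picture. A call takes as long as a camera call. They do not tell look-alikes from the thing itself.
- nets.spot_in(picture, name): "rect" ([left, top, right, bottom] in pixels, round what is visible of it).
- nets.outline_of(picture, name): "region" (400x640 bool, what is visible of it) and "rect" ([left, top, right, bottom] in pixels, round what is visible of it).
- nets.spot_point(picture, name): "location" ([column, row] in pixels: a listed point, or the origin of a listed thing).
The state is a dict: "t": time; "q": joint angles; "joint_vel": joint speeds; "joint_torque": joint torques, N m; "eef_pos": TCP position; "tool_rot": TCP orientation; "contact_force": force on the tool from outside, world axes, zero at the start; "torque": the same for the moment, N m; "gripper_width": opening from 0.0 (shut) to 1.0 (fully open).
Only numpy, scipy, OpenCV 4.12 (cv2) and the standard library are available. Lean on these libraries where they do the work, as an engineer would, in place of code of your own. Each camera call takes 0.05 s, during which the arm holds its last target.

## Task

Set out the kit for the next melt-flow test on the grey board, in this order: first stand the steel weight centred on the black pad, then the brass weight upright and centred on top of the steel weight, then the white jar with the blue lid upright and centred on the blue pad, and last the metal sample cup, mouth up, on the bare board halfway between the two pads. Let go of each thing before going on to the next, leave the tape roll and the amber bottle where they are, and leave everything standing at rest.

Things in the scene. Friction and masses are not known exactly. Their poses are not given: they have to be found in the camera images.
- steel_weight_center (a point): large bright-steel disc weight with a dark ring round its side, upright cylinder 60 mm diameter, 30 mm high, about 0.6 kg, loose, standing on the bench at the start; this point is its centre, 15 mm above its underside; z is its axis
- brass_weight_center (a point): smaller yellow brass weight, upright cylinder 45 mm diameter, 30 mm high, about 0.4 kg, loose, standing on the bench; this point is its centre, 15 mm above its underside; z is its axis
- jar_center (a point): white plastic jar with a blue screw lid (closed, lid and body one rigid piece), upright cylinder 60 mm diameter, 70 mm high, about 0.16 kg, loose, standing on the bench; this point is its centre, 35 mm above its underside; z is its axis
- cup_center (a point): small open metal sample cup, straight sided, 50 mm outer diameter, 50 mm high, wall 3 mm, about 0.09 kg, loose, standing mouth up on the bench; this point is its centre, 25 mm above its underside; z is its axis, pointing to the mouth
- board: flat grey setting-out board, 360 x 130 mm and 4 mm thick, fixed to the bench; the origin is the centre of its underside, at bench height; x runs along its length, through both pad centres; its middle is halfway between the pads; its turn on the bench varies widely
- black_pad: round black rubber pad, 84 mm diameter, 3 mm thick, fixed on the board near one end (which end varies), 120 mm from the board's middle; the origin is the centre of its underside, 4 mm above the bench; its top is 7 mm above the bench
- blue_pad: round blue pad, 84 mm diameter, 3 mm thick, fixed on the board near the other end, 120 mm from the board's middle, 240 mm from the black pad's centre; the origin is the centre of its underside, 4 mm above the bench; its top is 7 mm above the bench
- tape_center (a point): yellow tape roll lying flat, 76 mm outer diameter, 25 mm high, loose: a bystander, not to be moved; this point is its centre, 12.5 mm above the bench
- bottle_center (a point): small amber glass bottle with a black cap, 44 mm diameter, 90 mm high, loose, upright: a bystander, not to be moved; this point is its centre, 45 mm above the bench
Mind the look-alikes: they are no part of the job. What is meant by the black_pad is not purple, and is the smaller of those in its own colour. Of the things that look like the part that bears jar_center, the larger one is meant.

How it is judged:
By the outcome, as a careful person would: the job done as asked, in the order asked, and still so for the second after the job is handed in, with the robot touching nothing.
It also fails if it takes over 115 s, if anything falls off the work surface, if the arm or the gripper's body presses on something with over 40 N, if the wrist force passes 120 N, or if a joint passes its speed limit or range.

## Working session

There is one attempt and no reset: what is moved stays moved. The work goes in short steps, Python scripts to look and compute and a tool call to move; the robot and the scene stay as the last step left them, time stands still between calls to the robot, and variables do not carry over. Pictures are saved under pics/ and viewed, and the job is handed in when it is done.

Besides the shell and the picture viewer there is one more tool, called after ">>>" as name(argument=value, ...), one argument or row to a line, values as JSON. apply_moves: Moves the arm, as the interface text tells. Scaled input: -1 to 1 covers 120 mm each way for a shift and 4 degrees each way for a turn. Its arguments: {"type":"object","properties":{"moves":{"type":"string"},"force":{"type":"number"}},"required":["moves"]}

```bash
mkdir -p pics
python3 - <<'E'
from station import bot, imaging, nets
import cv2
o=bot.get_obs(); print({k:(o[k]) for k in ('t','q','eef_pos','tool_rot','gripper_width','contact_force')})
for n in ('scene','top','wrist'):
    p=imaging.read_camera(n); cv2.imwrite(f'pics/{n}0.png',p['image'][:,:,::-1])
    print(n,p['fx'],p['cx'],p['cy'],p['dist_coeffs'],p.get('view',p.get('mount')))
E
```

```text
{'t': 0.0, 'q': array([-1.43109629,  0.47782161,  0.02235598,  1.55648   , -0.0115238 ,
        1.10931088, -0.08310294]), 'eef_pos': array([0.16542755, 0.65378239, 0.23029956]), 'tool_rot': array([ 6.30241029e-04,  7.89074506e-01,  6.14296777e-01, -7.05227141e-04]), 'gripper_width': 0.9960804268080428, 'contact_force': array([ 0.07478245, -0.15887575, -0.13979125])}
scene 420.7159340649339 324.5552144898765 198.21237361840727 [-0.10798713  0.          0.          0.          0.        ] [[ 0.60714301  0.7945288   0.01006695 -0.2817962 ]
 [ 0.44186807 -0.3270717  -0.8353303  -0.19717458]
 [-0.66040137  0.51161322 -0.54965621  1.56881692]
 [ 0.          0.          0.          1.        ]]
top 362.68796390390787 324.7495447073321 202.88302411753986 [0.01355003 0.         0.         0.         0.        ] [[-0.02829221 -0.99907149  0.03249154 -0.07720864]
 [-0.99216476  0.02410985 -0.12258794  0.52464381]
 [ 0.12169075 -0.03570524 -0.99192565  0.94746967]
 [ 0.          0.          0.          1.        ]]
wrist 300.7722315437567 317.07079639235565 197.245071297126 [-0.04528917  0.          0.          0.          0.        ] [[ 9.99997759e-01 -2.11425831e-03 -1.13253783e-04 -3.45889246e-05]
 [ 2.06470942e-03  9.61921477e-01  2.73318146e-01 -6.97243360e-02]
 [-4.68923915e-04 -2.73317767e-01  9.61923686e-01 -1.42431675e-01]
 [ 0.00000000e+00  0.00000000e+00  0.00000000e+00  1.00000000e+00]]
```

View pics/top0.png

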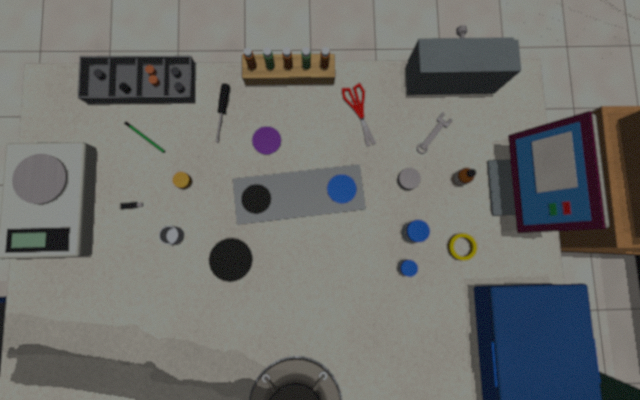

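View pics/scene0.png

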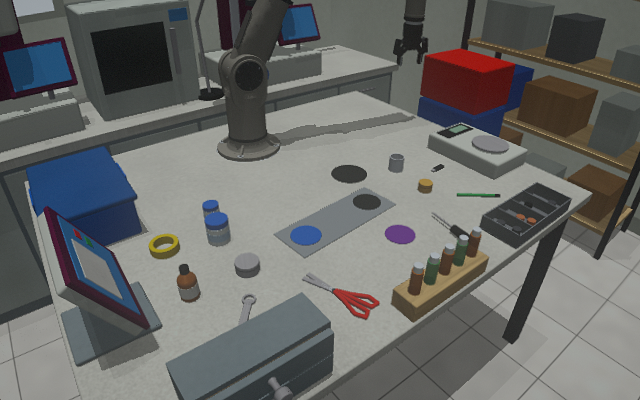

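View pics/wrist0.png

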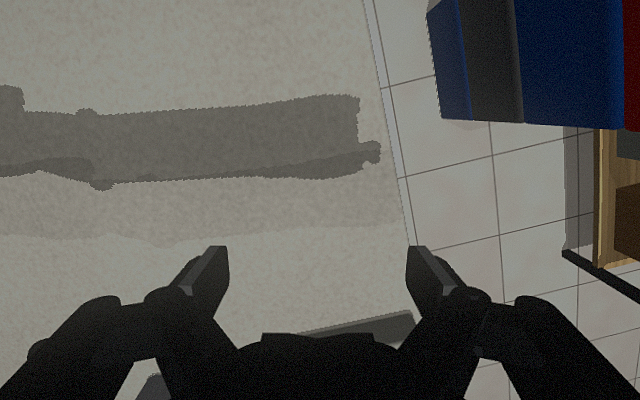

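```bash
cat > h.py <<'E'
from station import bot, imaging, nets
import numpy as np, cv2
from scipy.spatial.transform import Rotation as R
def K(p): return np.array([[p['fx'],0,p['cx']],[0,p['fy'],p['cy']],[0,0,1.]])
def view(p,o=None):
    if 'view' in p: return np.array(p['view'])
    T=np.eye(4); q=o['tool_rot']; T[:3,:3]=R.from_quat([q[1],q[2],q[3],q[0]]).as_matrix(); T[:3,3]=o['eef_pos']
    return np.linalg.inv(T@np.array(p['mount']))
def ray(p,uv,z,o=None):
    V=view(p,o); n=cv2.undistortPoints(np.array([[uv]],float),K(p),np.array(p['dist_coeffs']))[0,0]
    d=V[:3,:3].T@np.array([n[0],n[1],1]); c=-V[:3,:3].T@V[:3,3]
    return c+d*(z-c[2])/d[2]
def proj(p,X,o=None):
    V=view(p,o); r,_=cv2.Rodrigues(V[:3,:3]); return cv2.projectPoints(np.array(X,float).reshape(-1,1,3),r,V[:3,3],K(p),np.array(p['dist_coeffs']))[0][:,0]
def cylmask(p,c,r,z0,z1,o=None):
    a=np.linspace(0,2*np.pi,64); P=[[c[0]+r*np.cos(t),c[1]+r*np.sin(t),z] for z in (z0,z1) for t in a]
    return cv2.convexHull(proj(p,P,o).astype(np.float32))[:,0]
ZC=dict(steel_weight_center=.015,brass_weight_center=.015,jar_center=.035,cup_center=.025,black_pad=.004,blue_pad=.004,board=0,tape_center=.0125,bottle_center=.045)
DIM=dict(steel_weight_center=(.03,0,.03),brass_weight_center=(.0225,0,.03),jar_center=(.03,0,.07),cup_center=(.025,0,.05),black_pad=(.042,.004,.007),blue_pad=(.042,.004,.007),tape_center=(.038,0,.025),bottle_center=(.022,0,.09))
def fitmask(p,reg,n,x0,o=None,z=0):
    # fit cylinder xy to mask by centroid of filled hull matching (Newton with ray)
    r,a,b=DIM[n]; c=np.array(x0[:2],float)
    ys,xs=np.nonzero(reg); hull=cv2.convexHull(np.stack([xs,ys],1).astype(np.float32)); 
    def cen(h):
        m=cv2.moments(h); return np.array([m['m10']/m['m00'],m['m01']/m['m00']])
    t=cen(hull); am=cv2.contourArea(hull)
    for _ in range(8):
        h=cylmask(p,c,r,a+z,b+z,o); g=cen(h)
        J=np.stack([cen(cylmask(p,c+d,r,a+z,b+z,o))-g for d in (np.array([.001,0]),np.array([0,.001]))],1)/.001
        c=c+np.linalg.solve(J,t-g)
    return c,am/cv2.contourArea(cylmask(p,c,r,a+z,b+z,o))
E
python3 - <<'E'
from h import *
for cam in ('top','scene'):
    p=imaging.read_camera(cam)
    for n in ZC:
        for d in nets.spot_point(p,n)[:3]:
            if d['score']>.3: print(cam,n,round(d['score'],2),np.round(d['location'],1),np.round(ray(p,d['location'],ZC[n])[:2],4))
        if n in DIM:
          for d in nets.outline_of(p,n)[:3]:
            if d['score']>.3:
                c,ra=fitmask(p,d['region'],n,ray(p,[(d['rect'][0]+d['rect'][2])/2,(d['rect'][1]+d['rect'][3])/2],.01)); print('   mask',round(d['score'],2),np.round(d['rect']),np.round(c,4),round(ra,2))
    cv2.imwrite(f'pics/{cam}_b.png',cv2.resize(p['image'][110:290,140:500] if cam=='top' else p['image'][140:320,140:440],None,fx=2.2,fy=2.2,interpolation=cv2.INTER_CUBIC)[:,:,::-1])
E
```

```text
top steel_weight_center 0.69 [409.9 179.4] [ 0.5851 -0.3318]
top steel_weight_center 0.59 [414.6 234.4] [ 0.4315 -0.336 ]
   mask 0.72 [398. 168. 422. 190.] [ 0.59   -0.3267] 0.84
top brass_weight_center 0.57 [183.  177.6] [0.6039 0.2947]
   mask 0.62 [172. 172. 192. 191.] [0.5971 0.2967] 0.84
top jar_center 0.89 [414.2 231.8] [ 0.4379 -0.3297]
top jar_center 0.57 [408.4 266.6] [ 0.3461 -0.3087]
   mask 0.81 [400. 258. 418. 277.] [ 0.345  -0.3028] 0.49
   mask 0.63 [400. 222. 427. 243.] [ 0.4416 -0.3302] 0.92
top cup_center 0.9 [170.7 234.4] [0.4491 0.3204]
   mask 0.8 [159. 226. 183. 243.] [0.4487 0.3181] 0.92
top black_pad 0.95 [231.1 260.1] [0.3762 0.166 ]
top black_pad 0.77 [269.5 141.1] [0.706  0.0594]
top black_pad 0.61 [258.8 198.2] [0.5436 0.0905]
   mask 0.92 [209. 240. 252. 283.] [0.3798 0.1693] 1.84
   mask 0.7 [254. 124. 280. 156.] [0.7095 0.0691] 0.92
   mask 0.59 [243. 184. 270. 213.] [0.5443 0.0987] 0.99
top blue_pad 0.82 [340.8 189.6] [ 0.5625 -0.1381]
   mask 0.63 [330. 171. 356. 201.] [ 0.5685 -0.1403] 0.87
top board 0.83 [294.4 196.9] [ 0.5455 -0.0078]
top tape_cen
[... 837 characters left out ...]
 black_pad 0.87 [350.3 174.7] [0.3959 0.1589]
scene black_pad 0.65 [399.8 235.2] [0.7203 0.0575]
scene black_pad 0.59 [362.7 201.6] [0.5398 0.0853]
   mask 0.91 [332. 164. 364. 184.] [0.3887 0.157 ] 1.77
   mask 0.8 [350. 193. 382. 209.] [0.5471 0.0933] 0.89
   mask 0.59 [384. 224. 418. 244.] [0.717  0.0604] 0.84
scene blue_pad 0.77 [303.3 235.3] [ 0.5663 -0.1492]
   mask 0.8 [290. 223. 317. 247.] [ 0.5708 -0.1467] 0.95
scene board 0.58 [338.7 218.8] [ 0.5604 -0.0233]
scene tape_center 0.76 [165.7 247.5] [ 0.4084 -0.467 ]
   mask 0.94 [152. 235. 182. 261.] [ 0.4    -0.4685] 0.91
scene bottle_center 0.55 [184.8 281.2] [ 0.5877 -0.4817]
   mask 0.63 [177. 265. 201. 304.] [ 0.5992 -0.4818] 0.72
```

View pics/top_b.png

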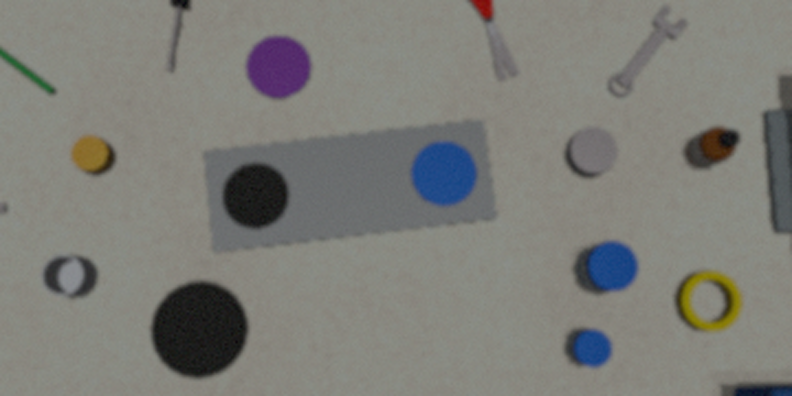

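Crop check. Pads at top pixels: (231,260) is the bigger black one, (267,140) is purple, and (256,198) is the small black one on the board. That last one is the black_pad. Jars: (417,231) is larger than (408,268), so the one at (417,231) is meant. Next I square the tool to the world axes and head over.

>>> apply_moves(
  moves="-1 0 0 0 0 0 -0.8875; -1 0 0 0 0 0 -0.8875; -1 0 0 0 0 0 -0.8875; -1 0 0 0 0 0 -0.8875; -1 -0.25 0.185 0 0 0 0; -1 -0.25 0.185 0 0 0 0; -1 -0.25 0.185 0 0 0 0; -1 -0.25 0.185 0 0 0 0; -1 -0.25 0.185 0 0 0 0; -1 -0.25 0.185 0 0 0 0; -1 -0.25 0.185 0 0 0 0; -1 -0.25 0.185 0 0 0 0",
  force=60,
)

```text
t: 2.95
eef_pos: [0.344, 0.4129, 0.2316]
tool_rot: [-0.0, 0.707, 0.707, 0.0]
contact_force: [1.2, -0.2, 0.5]
gripper_width: 0.999
```

>>> apply_moves(
  moves="-1 -0.29 0.145 0 0 0 0; -1 -0.29 0.145 0 0 0 0; -1 -0.29 0.145 0 0 0 0; -1 -0.29 0.145 0 0 0 0; -1 -0.29 0.145 0 0 0 0; -1 -0.29 0.145 0 0 0 0; -1 -0.29 0.145 0 0 0 0; -1 -0.29 0.145 0 0 0 0; -1 -0.29 0.145 0 0 0 0; -1 0 0 0 0 0 0; -1 0 0 0 0 0 0",
)

```text
t: 3.87
eef_pos: [0.5006, 0.0987, 0.2315]
tool_rot: [0.0, 0.709, 0.705, 0.0]
contact_force: [-0.4, 0.7, -0.2]
gripper_width: 1.001
```

Run:
```python
from h import *
o=bot.get_obs(); p=imaging.read_camera('wrist'); print(o['t'],o['eef_pos'],o['joint_vel'].max())
im=p['image']; np.save('w1.npy',im); cv2.imwrite('pics/w1.png',im[:,:,::-1])
hsv=cv2.cvtColor(im,cv2.COLOR_RGB2HSV)
def blobs(mask,name,z):
    n,l,s,c=cv2.connectedComponentsWithStats(mask.astype(np.uint8))
    for i in range(1,n):
        if s[i,4]>300: print(name,s[i],np.round(c[i],1),np.round(ray(p,c[i],z,o)[:2],4))
blobs((hsv[...,2]<45),'dark',.007)
blobs((hsv[...,0]>100)&(hsv[...,0]<125)&(hsv[...,1]>140),'blue',.007)
blobs((hsv[...,0]>15)&(hsv[...,0]<30)&(hsv[...,1]>120),'yel',.03)
```

```text
3.8667 [0.50060518 0.09867549 0.23149716] 0.009639779774086487
dark [ 327   10   82  108 5073] [363.   65.7] [0.3801 0.1518]
dark [292 172  57  39 788] [318.6 186.9] [0.5218 0.1005]
dark [562 187  35  14 343] [580.4 193.2] [0.5325 0.4442]
dark [    0   246   640   154 49690] [320.4 351.2] [0.7766 0.1017]
blue [ 108  191   61   58 2782] [137.8 219.5] [ 0.564  -0.1381]
yel [455 231  37  33 846] [474.1 247.7] [0.5967 0.297 ]
```

View pics/w1.png

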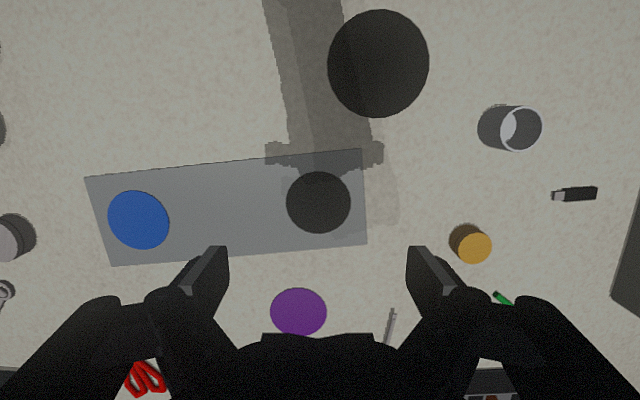

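Run:
```python
from h import *
o=bot.get_obs(); p=imaging.read_camera('wrist')
im=p['image']; g=cv2.GaussianBlur(im,(3,3),0); hsv=cv2.cvtColor(g,cv2.COLOR_RGB2HSV)
def blob(mask,seed):
    n,l,s,c=cv2.connectedComponentsWithStats(mask.astype(np.uint8)); k=l[seed[1],seed[0]]; 
    m=l==k; print(s[k]); return m
bm=np.zeros((400,640),bool); sub=hsv[165:240,278:358,2]
print('V pad/board',sub[37,40],hsv[215,270,2],hsv[195,318,2],hsv[180,345,2],hsv[180,318,2])
for th in (55,62,70):
    m=np.zeros((400,640),bool); m[165:240,278:358]=sub<th; m=blob(m,(318,210)); print('black',th,fitmask(p,m,'black_pad',(.545,.095),o))
m=blob((hsv[...,0]>100)&(hsv[...,0]<125)&(hsv[...,1]>130),(138,219)); print('blue',fitmask(p,m,'blue_pad',(.565,-.14),o))
m=blob((hsv[...,0]>12)&(hsv[...,0]<32)&(hsv[...,1]>100),(474,247)); print('brass',fitmask(p,m,'brass_weight_center',(.6,.295),o))
for n in ('black_pad','blue_pad','brass_weight_center','cup_center'):
    for d in nets.outline_of(p,n):
        if d['score']>.4: 
            c,a=fitmask(p,d['region'],n,ray(p,[(d['rect'][0]+d['rect'][2])/2,(d['rect'][1]+d['rect'][3])/2],.01,o),o); print(n,np.round(d['rect']),np.round(c,4),round(a,2))
# overlay
v=im.copy()
for n,c in (('black_pad',(.545,.095)),('blue_pad',(.565,-.142)),('brass_weight_center',(.599,.295)),('cup_center',(.4487,.318))):
    r,a,b=DIM[n]; cv2.polylines(v,[np.round(cylmask(p,c,r,a,b,o)).astype(int)],1,(255,0,0),1)
cv2.imwrite('pics/w2.png',cv2.resize(v[90:290,60:580],None,fx=1.5,fy=1.5)[:,:,::-1])
```

```text
V pad/board 46 121 42 118 39
[ 285  172   63   61 3029]
black 55 (array([0.54270563, 0.09922549]), 0.9104177016988746)
[ 284  172   64   62 3096]
black 62 (array([0.54280594, 0.09919792]), 0.9302895640892064)
[ 284  171   65   63 3154]
black 70 (array([0.54276282, 0.09918771]), 0.9515710906941983)
[ 105  191   62   58 2766]
blue (array([ 0.56577028, -0.13967859]), 0.9187882605978925)
[ 448  227   42   38 1049]
brass (array([0.59877917, 0.29878363]), 0.8596808811816482)
black_pad [266. 287. 322. 336.] [0.7072 0.069 ] 0.9
black_pad [283. 171. 348. 235.] [0.5438 0.0993] 0.96
black_pad [322.   9. 429. 119.] [0.3787 0.1686] 1.93
blue_pad [476. 106. 540. 156.] [0.451  0.3349] 0.66
blue_pad [106. 190. 165. 249.] [ 0.5662 -0.1404] 0.94
brass_weight_center [444. 224. 488. 267.] [0.5984 0.2979] 1.0
cup_center [475. 105. 544. 156.] [0.449  0.3193] 0.96
```

View pics/w2.png

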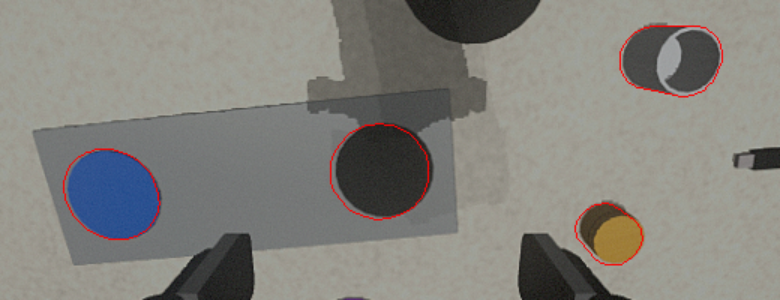

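>>> apply_moves(
  moves="-1 -0.323 0.067 -0.0 0 0 0; -1 -0.323 0.067 0 0 0 0; -1 -0.323 0.067 0 0 0 0; -1 -0.323 0.067 0 0 0 0; -1 -0.323 0.067 0 0 0 0; -1 -0.323 0.067 0 0 0 0; -1 -0.323 0.067 0 0 0 0; -1 -0.323 0.067 0 0 0 0; -1 -0.323 0.067 0 0 0 0; -1 -0.323 0.067 0 0 0 0; -1 -0.323 0.067 0 0 0 0; -1 0 0 0 0 0 0",
)

```text
t: 5.17
eef_pos: [0.587, -0.3337, 0.2313]
tool_rot: [0.002, 0.71, 0.704, -0.002]
contact_force: [-2.0, -0.9, 1.2]
gripper_width: 0.998
```

```bash
cat > look.py <<'E'
from h import *
import sys
def look(names,tag,zoff={},crop=None):
    o=bot.get_obs(); p=imaging.read_camera('wrist'); im=p['image'].copy()
    print(round(o['t'],2),np.round(o['eef_pos'],4),np.round(o['tool_rot'],3),round(o['gripper_width'],3))
    for n in names:
        for d in nets.outline_of(p,n)[:3]:
            if d['score']>.4:
                c0=ray(p,[(d['rect'][0]+d['rect'][2])/2,(d['rect'][1]+d['rect'][3])/2],.01,o)
                try: c,a=fitmask(p,d['region'],n,c0,o,zoff.get(n,0))
                except Exception as e: print(n,'fail'); continue
                r,z0,z1=DIM[n];zz=zoff.get(n,0)
                print(n,round(d['score'],2),np.round(d['rect']),np.round(c,4),round(a,2))
                if abs(a-1)<.4: cv2.polylines(im,[np.round(cylmask(p,c,r,z0+zz,z1+zz,o)).astype(int)],1,(255,0,0),1)
    cv2.imwrite(f'pics/{tag}.png',im[:,:,::-1])
E
python3 -c "
from look import *
look(['steel_weight_center','jar_center','blue_pad'],'w3')"
```

```text
5.17 [ 0.587  -0.3337  0.2313] [ 0.002  0.71   0.704 -0.002] 0.998
steel_weight_center 0.72 [298. 149. 345. 199.] [ 0.5878 -0.3275] 0.9
jar_center 0.95 [288.   0. 349.  72.] [ 0.443  -0.3319] 0.9
blue_pad 0.94 [443. 120. 509. 188.] [ 0.567  -0.1403] 1.0
```

View pics/w3.png

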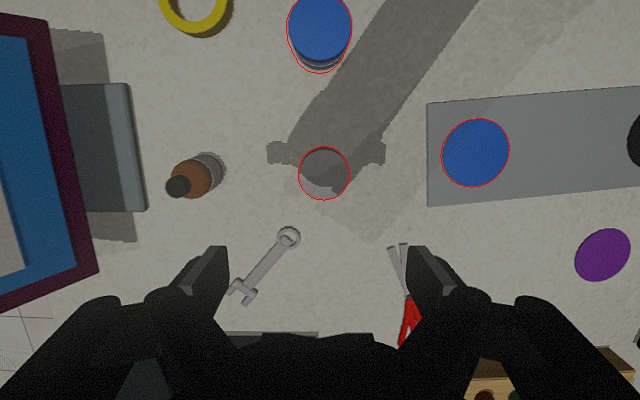

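>>> apply_moves(
  moves="-1 0.05 0.014 0.28 0 0 0; -1 0 0 0.28 0 0 0; -1 0 0 0.28 0 0 0; -1 0 0 0.28 0 0 0; -1 0 0 0.28 0 0 0; -1 0 0 0 0 0 0; -1 0 0 0 0 0 0",
)

```text
t: 5.95
eef_pos: [0.5894, -0.3165, 0.0622]
tool_rot: [-0.002, 0.706, 0.708, -0.0]
contact_force: [0.9, -0.3, 0.5]
gripper_width: 0.999
```

```bash
python3 -c "
from look import *
look(['steel_weight_center'],'w4')"
```

```text
5.95 [ 0.5894 -0.3165  0.0622] [-0.002  0.706  0.708 -0.   ] 0.999
steel_weight_center 0.66 [253. 174. 347. 268.] [ 0.5877 -0.3277] 0.96
```

View pics/w4.png

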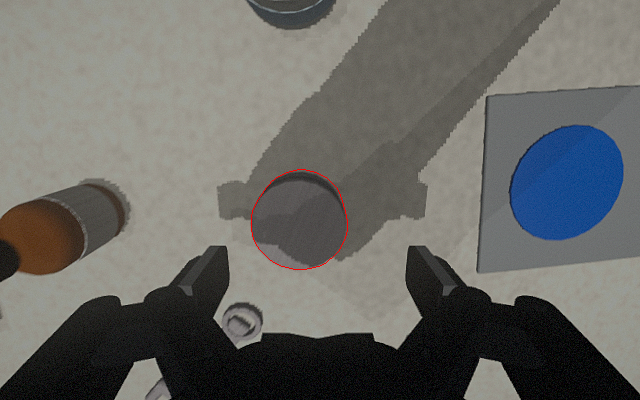

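>>> apply_moves(
  moves="-1 0 0 0 0 0 0; -1 0 0 0 0 0 0; -1 0 0 0 0 0 0",
)

```text
t: 6.3
eef_pos: [0.5908, -0.3196, 0.0651]
tool_rot: [0.001, 0.707, 0.707, 0.001]
contact_force: [-0.4, 0.5, 0.2]
gripper_width: 0.999
```

>>> apply_moves(
  moves="-1 -0.06 -0.017 0 0 0 0; -1 0 0 0.12 0 0 0; -1 0 0 0.12 0 0 0; -1 0 0 0.12 0 0 0; -1 0 0 0.12 0 0 0; -1 0 0 0 0 0 0; -1 0 0 0 0 0 0; -1 0 0 0 0 0 0; -1 0 0 0 0 0 0",
)

```text
t: 7.05
eef_pos: [0.5884, -0.3267, 0.0063]
tool_rot: [0.001, 0.707, 0.707, 0.0]
contact_force: [-0.5, -0.5, 1.1]
gripper_width: 1.0
```

```bash
python3 -c "
from look import *
look(['steel_weight_center'],'w5')"
```

```text
7.05 [ 0.5884 -0.3267  0.0063] [0.001 0.707 0.707 0.   ] 1.0
steel_weight_center 0.8 [248. 194. 378. 329.] [ 0.5877 -0.3281] 0.96
steel_weight_center 0.67 [593. 145. 638. 279.] [ 0.5683 -0.1799] 0.28
steel_weight_center 0.61 [  0. 206.  84. 329.] [ 0.5891 -0.4691] 0.44
```

View pics/w5.png

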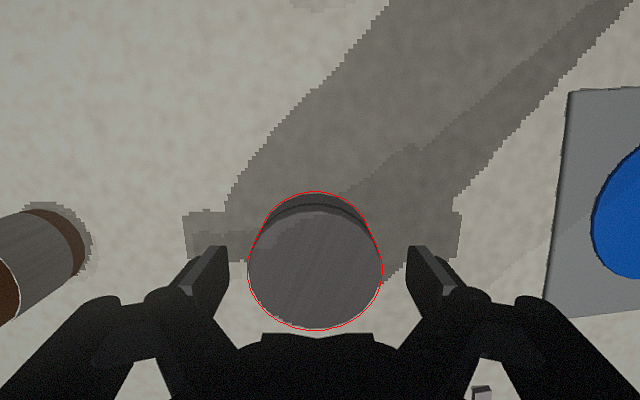

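>>> apply_moves(
  moves="-1 0 -0.004 0.025 0 0 0; 1 0 0 0 0 0 0; 1 0 0 0 0 0 0; 1 0 0 0 0 0 0; 1 0 0 0 0 0 0; 1 0 0 0 0 0 0; 1 0 0 0 0 0 0; 1 0 0 0 0 0 0; 1 0 0 0 0 0 0",
  force=80,
)

```text
t: 7.9
eef_pos: [0.5876, -0.3271, 0.0038]
tool_rot: [0.001, 0.707, 0.707, 0.0]
contact_force: [-2.1, 0.2, 6.6]
gripper_width: 0.671
```

>>> apply_moves(
  moves="1 0 0 -0.12 0 0 0; 1 0 0 -0.25 0 0 0; 1 0 0 -0.25 0 0 0; 1 0.15 -0.016 -0.1 0 0 0; 1 0.25 -0.026 0 0 0 0; 1 0.3 -0.032 0 0 0 0; 1 0.3 -0.032 0 0 0 0; 1 0.3 -0.032 0 0 0 0; 1 0.3 -0.032 0 0 0 0; 1 0.3 -0.032 0 0 0 0; 1 0.3 -0.032 0 0 0 0; 1 0.3 -0.032 0 0 0 0",
)

```text
t: 8.9
eef_pos: [0.5539, -0.0245, 0.089]
tool_rot: [-0.001, 0.707, 0.707, -0.001]
contact_force: [0.5, 0.8, -6.7]
gripper_width: 0.676
```

>>> apply_moves(
  moves="1 0.26 -0.025 0 0 0 0; 1 0.26 -0.025 0 0 0 0; 1 0.26 -0.025 0 0 0 0; 1 0.18 -0.02 0 0 0 0; 1 0.09 -0.006 0 0 0 0; 1 0 0 0.2 0 0 0; 1 0 0 0.15 0 0 0; 1 0 0 0 0 0 0; 1 0 0 0 0 0 0; 1 0 0 0 0 0 0; 1 0 0 0 0 0 0; 1 0 0 0 0 0 0",
)

```text
t: 9.9
eef_pos: [0.5442, 0.0994, 0.0482]
tool_rot: [0.0, 0.707, 0.707, 0.001]
contact_force: [0.5, 0.2, -7.1]
gripper_width: 0.674
```

```bash
python3 -c "
from look import *
look(['steel_weight_center','black_pad','blue_pad'],'w6',{'steel_weight_center':.0445})"
```

```text
9.9 [0.5442 0.0994 0.0482] [0.    0.707 0.707 0.001] 0.674
steel_weight_center 0.56 [252. 198. 383. 333.] [0.5443 0.0994] 0.96
black_pad 0.93 [255. 159. 380. 239.] [0.5327 0.0987] 0.64
black_pad 0.82 [357.   0. 526.  47.] [0.4262 0.1684] 0.3
blue_pad 0.78 [  0. 204.  37. 299.] [ 0.5725 -0.1172] 0.31
```

View pics/w6.png

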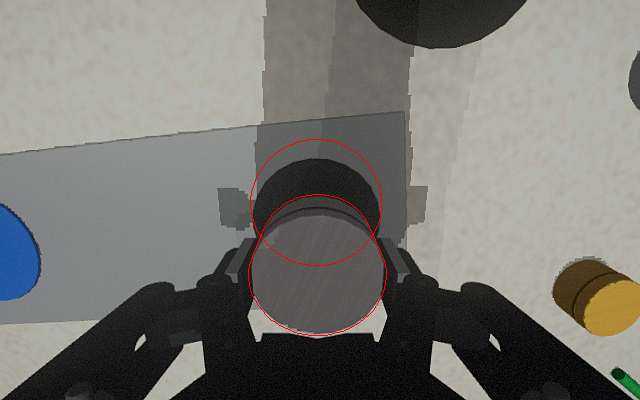

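```bash
python3 -c "
from h import *
o=bot.get_obs(); p=imaging.read_camera('wrist'); g=cv2.cvtColor(p['image'],cv2.COLOR_RGB2HSV)[...,2]
print('row edge', [int(r) for r in g[150:172,317]]); print([int(r) for r in g[200,246:266]],[int(r) for r in g[200,370:390]])
for c in ((.5435,.0992),(.5455,.0992)):
  h=cylmask(p,c,.042,.007,.007,o); print(h.min(0),h.max(0)); m=np.zeros((400,640),np.uint8); cv2.fillConvexPoly(m,np.round(h).astype(int),1); print(np.nonzero(m[200])[0][[0,-1]])
"
```

```text
row edge [91, 95, 88, 95, 92, 91, 91, 94, 95, 87, 28, 35, 51, 37, 33, 36, 19, 33, 28, 40, 35, 41]
[96, 107, 141, 138, 136, 137, 136, 134, 136, 127, 29, 43, 41, 41, 44, 48, 35, 41, 44, 33] [38, 41, 41, 38, 41, 25, 40, 76, 88, 87, 84, 85, 89, 90, 86, 84, 85, 83, 87, 92]
[251.56804 158.87178] [380.9382 280.3923]
[255 378]
[251.76266 162.12187] [380.7615  282.93698]
[256 376]
```

>>> apply_moves(
  moves="1 0 0 0.1 0 0 0; 1 0 0 0.1 0 0 0; 1 0 0 0.06 0 0 0; 1 0 0 0.03 0 0 0; 1 0 0 0.015 0 0 0; 1 0 0 0 0 0 0; 1 0 0 0 0 0 0; 1 0 0 0 0 0 0; 1 0 0 0 0 0 0; 1 0 0 0 0 0 0",
)

```text
t: 10.98
eef_pos: [0.5418, 0.0994, 0.0107]
tool_rot: [-0.001, 0.707, 0.707, -0.001]
contact_force: [-7.9, -0.2, 8.2]
gripper_width: 0.676
```

>>> apply_moves(
  moves="1 0 0 -0.02 0 0 0; 1 0 0.01 0 0 0 0; 1 0 0 0 0 0 0; 1 0 0 0 0 0 0; 1 0 0 0 0 0 0; 1 0 0 0 0 0 0",
)

```text
t: 11.48
eef_pos: [0.5444, 0.0997, 0.0126]
tool_rot: [-0.0, 0.707, 0.707, -0.0]
contact_force: [0.1, 0.8, -7.3]
gripper_width: 0.674
```

>>> apply_moves(
  moves="1 0 0 0.01 0 0 0; 1 0 0 0 0 0 0; 1 0 0 0 0 0 0; 0.2 0 0 0 0 0 0; -0.2 0 0 0 0 0 0; -1 0 0 0 0 0 0; -1 0 0 0 0 0 0; -1 0 0 0 0 0 0; -1 0 0 0 0 0 0; -1 0 0 -0.1 0 0 0; -1 0 0 -0.2 0 0 0; -1 0 0 -0.3 0 0 0",
)

```text
t: 12.48
eef_pos: [0.5427, 0.0992, 0.0831]
tool_rot: [-0.001, 0.707, 0.707, -0.002]
contact_force: [0.3, 0.6, 0.0]
gripper_width: 1.001
```

>>> apply_moves(
  moves="-1 0 0 -0.3 0 0 0; -1 0 0 -0.3 0 0 0; -1 0 0 0 0 0 0; -1 0 0 0 0 0 0; -1 0 0 0 0 0 0; -1 0 0 0 0 0 0",
)

```text
t: 12.98
eef_pos: [0.5436, 0.0996, 0.1549]
tool_rot: [-0.001, 0.707, 0.707, -0.001]
contact_force: [-0.7, -0.2, 0.1]
gripper_width: 0.997
```

```bash
python3 -c "
from look import *
look(['steel_weight_center','brass_weight_center','cup_center'],'w7',{'steel_weight_center':.007})"
```

```text
12.98 [0.5436 0.0996 0.1549] [-0.001  0.707  0.707 -0.001] 0.997
steel_weight_center 0.83 [286. 157. 347. 226.] [0.5445 0.1002] 0.98
cup_center 0.64 [524.  54. 620. 117.] [0.4487 0.3193] 0.95
```

View pics/w7.png

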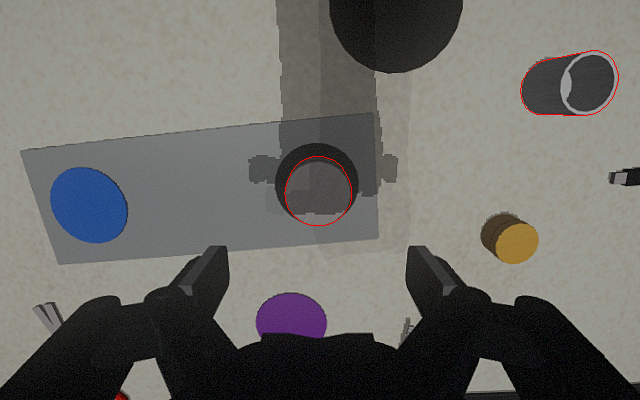

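>>> apply_moves(
  moves="-1 0.275 0.076 0 0 0 0; -1 0.275 0.076 0 0 0 0; -1 0.275 0.076 0 0 0 0; -1 0.275 0.076 0 0 0 0; -1 0.275 0.076 0 0 0 0; -1 0.275 0.076 0 0 0 0; -1 0 0 0.26 0 0 0; -1 0 0 0.26 0 0 0; -1 0 0 0.26 0 0 0; -1 0 0 0 0 0 0; -1 0 0 0 0 0 0; -1 0 0 0 0 0 0",
)

```text
t: 14.18
eef_pos: [0.6002, 0.2976, 0.0633]
tool_rot: [0.0, 0.707, 0.707, 0.001]
contact_force: [1.1, -0.2, 0.8]
gripper_width: 0.996
```

```bash
python3 -c "
from look import *
look(['brass_weight_center'],'w8')"
```

```text
14.18 [0.6002 0.2976 0.0633] [0.    0.707 0.707 0.001] 0.996
brass_weight_center 0.87 [280. 178. 353. 257.] [0.5978 0.2978] 0.94
```

View pics/w8.png

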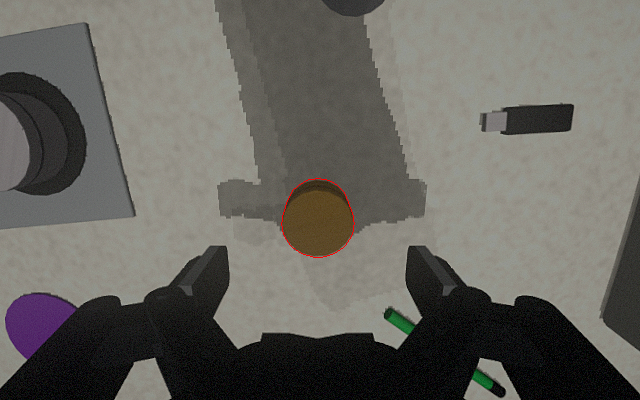

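>>> apply_moves(
  moves="-1 0 -0.018 0.13 0 0 0; -1 0 0 0.14 0 0 0; -1 0 0 0.14 0 0 0; -1 0 0 0.075 0 0 0; -1 0 0 0 0 0 0; -1 0 0 0 0 0 0; 1 0 0 0 0 0 0; 1 0 0 0 0 0 0; 1 0 0 0 0 0 0; 1 0 0 0 0 0 0; 1 0 0 0 0 0 0; 1 0 0 0 0 0 0",
  force=60,
)

```text
t: 15.28
eef_pos: [0.5978, 0.2979, 0.0052]
tool_rot: [0.0, 0.707, 0.707, 0.001]
contact_force: [-1.3, -1.5, 7.2]
gripper_width: 0.505
```

>>> apply_moves(
  moves="1 0 0 0 0 0 0; 1 0 0 0 0 0 0; 1 0 0 0 0 0 0; 1 0 0 0 0 0 0",
)

```text
t: 15.62
eef_pos: [0.5979, 0.2979, 0.0052]
tool_rot: [0.0, 0.707, 0.707, 0.001]
contact_force: [-0.7, -0.5, 5.7]
gripper_width: 0.502
```

```bash
python3 -c "
from look import *
look(['brass_weight_center'],'w9')"
```

```text
15.62 [0.5979 0.2979 0.0052] [0.    0.707 0.707 0.001] 0.502
brass_weight_center 0.62 [266. 211. 365. 322.] [0.5978 0.2977] 0.95
```

View pics/w9.png

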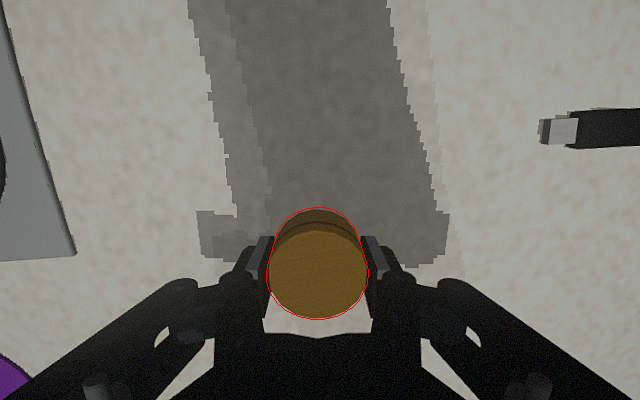

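>>> apply_moves(
  moves="1 0 0 -0.15 0 0 0; 1 0 0 -0.3 0 0 0; 1 0 0 -0.3 0 0 0; 1 -0.15 -0.04 0 0 0 0; 1 -0.25 -0.0675 0 0 0 0; 1 -0.25 -0.0675 0 0 0 0; 1 -0.25 -0.0675 0 0 0 0; 1 -0.25 -0.0675 0 0 0 0; 1 -0.25 -0.0675 0 0 0 0; 1 -0.16 -0.043 0 0 0 0; 1 -0.09 -0.024 0 0 0 0; 1 0 0 0 0 0 0",
)

```text
t: 16.72
eef_pos: [0.5428, 0.0965, 0.0938]
tool_rot: [-0.0, 0.709, 0.706, -0.001]
contact_force: [-1.5, 0.3, -3.7]
gripper_width: 0.5
```

>>> apply_moves(
  moves="1 0 0 0.1 0 0 0; 1 0 0 0.1 0 0 0; 1 0 0 0 0 0 0; 1 0 0 0 0 0 0; 1 0 0 0 0 0 0; 1 0 0 0 0 0 0",
)

```text
t: 17.22
eef_pos: [0.544, 0.1002, 0.0699]
tool_rot: [0.0, 0.707, 0.707, 0.0]
contact_force: [0.3, 0.8, -4.1]
gripper_width: 0.502
```

```bash
python3 -c "
from look import *
look(['brass_weight_center','steel_weight_center'],'w10',{'brass_weight_center':.065,'steel_weight_center':.007})"
```

```text
17.22 [0.544  0.1002 0.0699] [0.    0.707 0.707 0.   ] 0.502
brass_weight_center 0.75 [268. 208. 364. 318.] [0.5439 0.1003] 0.94
steel_weight_center 0.65 [270. 175. 362. 237.] [0.5359 0.0997] 0.66
```

View pics/w10.png

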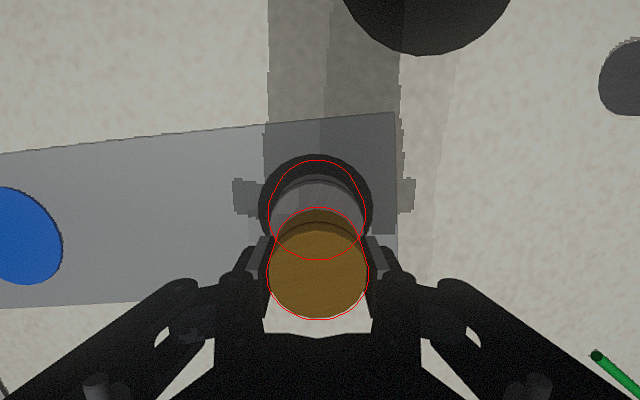

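>>> apply_moves(
  moves="1 0 0.004 0.09 0 0 0; 1 0 0 0.08 0 0 0; 1 0 0 0.04 0 0 0; 1 0 0 0.01 0 0 0; 1 0 0 0 0 0 0; 1 0 0 0 0 0 0; 1 0 0 0 0 0 0; 1 0 0 0 0 0 0; 1 0 0 0 0 0 0",
)

```text
t: 18.12
eef_pos: [0.5444, 0.0997, 0.0437]
tool_rot: [0.0, 0.707, 0.707, 0.0]
contact_force: [-0.5, -0.5, -3.7]
gripper_width: 0.503
```

Not quite down, so I lower 1 mm more, release and rise.

>>> apply_moves(
  moves="1 0 0 0.008 0 0 0; 1 0 0 0 0 0 0; 1 0 0 0 0 0 0; 0.4 0 0 0 0 0 0; 0.2 0 0 0 0 0 0; -0.2 0 0 0 0 0 0; -1 0 0 0 0 0 0; -1 0 0 0 0 0 0; -1 0 0 0 0 0 0; -1 0 0 -0.1 0 0 0; -1 0 0 -0.2 0 0 0; -1 0 0 -0.3 0 0 0",
)

```text
t: 19.12
eef_pos: [0.5422, 0.0991, 0.1138]
tool_rot: [-0.001, 0.707, 0.707, -0.002]
contact_force: [0.9, 0.9, 0.0]
gripper_width: 0.998
```

>>> apply_moves(
  moves="-1 0 0 -0.3 0 0 0; -1 0 0 0 0 0 0; -1 0 0 0 0 0 0; -1 0 0 0 0 0 0; -1 0 0 0 0 0 0",
)

```text
t: 19.53
eef_pos: [0.5433, 0.0996, 0.1498]
tool_rot: [-0.0, 0.707, 0.707, -0.001]
contact_force: [-0.5, -0.2, 0.1]
gripper_width: 1.001
```

```bash
python3 -c "
from look import *
look(['brass_weight_center','steel_weight_center'],'w11',{'brass_weight_center':.037,'steel_weight_center':.007})"
```

```text
19.53 [0.5433 0.0996 0.1498] [-0.     0.707  0.707 -0.001] 1.001
brass_weight_center 0.75 [289. 171. 346. 233.] [0.5445 0.1   ] 0.98
steel_weight_center 0.74 [285. 158. 351. 207.] [0.5389 0.1   ] 0.77
steel_weight_center 0.55 [ 17. 112. 380. 268.] [ 0.5434 -0.0012] 10.74
steel_weight_center 0.53 [288. 169. 344. 233.] [0.5536 0.1001] 0.71
```

View pics/w11.png

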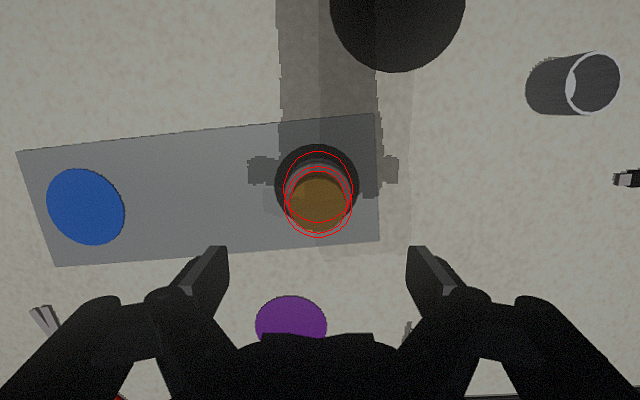

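>>> apply_moves(
  moves="-1 -0.3 -0.07 0 0 0 0; -1 -0.3 -0.07 0 0 0 0; -1 -0.3 -0.07 0 0 0 0; -1 -0.3 -0.07 0 0 0 0; -1 -0.3 -0.07 0 0 0 0; -1 -0.3 -0.07 0 0 0 0; -1 -0.3 -0.07 0 0 0 0; -1 -0.3 -0.07 0 0 0 0; -1 -0.3 -0.07 0 0 0 0; -1 -0.3 -0.07 0 0 0 0; -1 -0.3 -0.07 0 0 0 0; -1 -0.3 -0.07 0 0 0 0",
)

```text
t: 20.68
eef_pos: [0.4423, -0.3339, 0.1499]
tool_rot: [-0.001, 0.707, 0.707, -0.0]
contact_force: [-0.0, 0.2, 0.5]
gripper_width: 0.997
```

>>> apply_moves(
  moves="-1 0 0 0.15 0 0 0; -1 0 0 0 0 0 0; -1 0 0 0 0 0 0; -1 0 0 0 0 0 0; -1 0 0 0 0 0 0",
)

```text
t: 21.1
eef_pos: [0.4441, -0.3314, 0.1328]
tool_rot: [-0.0, 0.706, 0.708, 0.0]
contact_force: [0.1, -0.7, -0.3]
gripper_width: 0.998
```

```bash
python3 -c "
from look import *
look(['jar_center','blue_pad'],'w12')"
```

```text
21.1 [ 0.4441 -0.3314  0.1328] [-0.     0.706  0.708  0.   ] 0.998
jar_center 0.92 [279. 156. 357. 248.] [ 0.4402 -0.3316] 0.95
jar_center 0.61 [319.  35. 382. 100.] [ 0.3475 -0.3094] 0.48
blue_pad 0.92 [470. 266. 534. 304.] [ 0.5478 -0.1367] 0.39
```

View pics/w12.png

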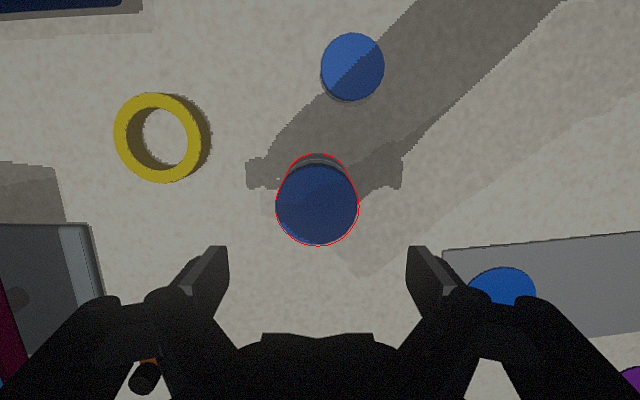

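>>> apply_moves(
  moves="-1 0 -0.03 0 0 0 0; -1 0 0 0.2 0 0 0; -1 0 0 0.25 0 0 0; -1 0 0 0.25 0 0 0; -1 0 0 0.2 0 0 0; -1 0 0 0.09 0 0 0; -1 0 0 0 0 0 0; -1 0 0 0 0 0 0; -1 0 0 0 0 0 0; -1 0 0 0 0 0 0",
)

```text
t: 22.08
eef_pos: [0.4408, -0.3331, 0.0153]
tool_rot: [0.001, 0.707, 0.707, 0.0]
contact_force: [-0.2, 0.6, 0.3]
gripper_width: 0.998
```

```bash
python3 -c "
from look import *
look(['jar_center'],'w13')"
```

```text
22.08 [ 0.4408 -0.3331  0.0153] [0.001 0.707 0.707 0.   ] 0.998
jar_center 0.91 [325.   2. 466. 101.] [ 0.3558 -0.3125] 0.3
jar_center 0.75 [236. 190. 406. 348.] [ 0.4327 -0.3321] 0.79
```

View pics/w13.png

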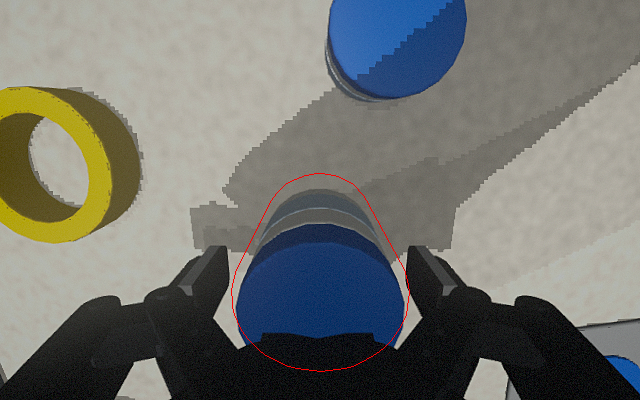

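```bash
python3 -c "
from h import *
o=bot.get_obs(); p=imaging.read_camera('wrist'); print(o['eef_pos'])
for x in (.438,.440,.442,.444):
  print(x,[cylmask(p,(x,-.332),.03,z,z,o).min(0).round(1).tolist() for z in (0,.07)],cylmask(p,(x,-.332),.03,0,.07,o).max(0))
im=p['image'].copy()
for z in (0,.07): cv2.polylines(im,[np.round(cylmask(p,(.441,-.332),.03,z,z,o)).astype(int)],1,(255,0,0),1)
cv2.imwrite('pics/w14.png',cv2.resize(im[160:380,200:440],None,fx=2.5,fy=2.5)[:,:,::-1])
"
```

```text
[ 0.44068807 -0.33281515  0.01500428]
0.438 [[265.5, 183.5], [232.0, 235.10000610351562]] [406.78436 382.72314]
0.44 [[265.6000061035156, 187.10000610351562], [232.5, 241.0]] [406.26343 386.75153]
0.442 [[265.79998779296875, 190.6999969482422], [233.0, 246.8000030517578]] [405.74628 390.72986]
0.444 [[266.0, 194.1999969482422], [233.5, 252.5]] [405.2329  394.65875]
```

View pics/w14.png

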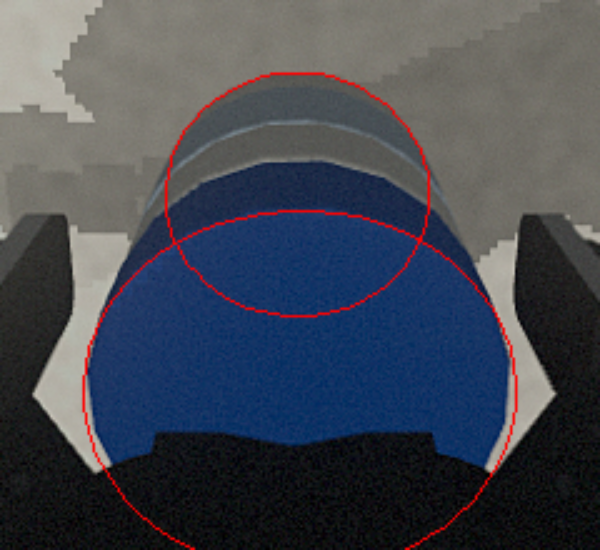

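>>> apply_moves(
  moves="1 0 0 0 0 0 0; 1 0 0 0 0 0 0; 1 0 0 0 0 0 0; 1 0 0 0 0 0 0; 1 0 0 0 0 0 0; 1 0 0 0 0 0 0; 1 0 0 0 0 0 0; 1 0 0 0 0 0 0",
  force=40,
)

```text
t: 22.9
eef_pos: [0.44, -0.3322, 0.0143]
tool_rot: [0.0, 0.707, 0.707, 0.0]
contact_force: [-1.8, 1.4, 7.0]
gripper_width: 0.696
```

>>> apply_moves(
  moves="1 0 0 -0.15 0 0 0; 1 0 0 -0.3 0 0 0; 1 0 0 -0.25 0 0 0; 1 0.15 0.1 0 0 0 0; 1 0.28 0.184 0 0 0 0; 1 0.28 0.184 0 0 0 0; 1 0.28 0.184 0 0 0 0; 1 0.28 0.184 0 0 0 0; 1 0.21 0.138 0 0 0 0; 1 0.12 0.08 0 0 0 0; 1 0 0 0 0 0 0; 1 0 0 0 0 0 0",
)

```text
t: 23.9
eef_pos: [0.5665, -0.1391, 0.0974]
tool_rot: [-0.0, 0.706, 0.708, -0.0]
contact_force: [0.0, -1.3, -0.8]
gripper_width: 0.696
```

>>> apply_moves(
  moves="1 0 0 0.1 0 0 0; 1 0 0 0.1 0 0 0; 1 0 0 0 0 0 0; 1 0 0 0 0 0 0; 1 0 0 0 0 0 0; 1 0 0 0 0 0 0",
)

```text
t: 24.4
eef_pos: [0.5663, -0.141, 0.0739]
tool_rot: [0.0, 0.707, 0.707, 0.0]
contact_force: [0.1, -0.7, -0.8]
gripper_width: 0.69
```

```bash
python3 -c "
from h import *
o=bot.get_obs(); p=imaging.read_camera('wrist'); print(o['t'],o['eef_pos'])
im=p['image'].copy()
b=o['eef_pos'][2]-.0143
for c,z,r in (((.5665,-.1401),.007,.042),((o['eef_pos'][0],o['eef_pos'][1]),b+.07,.03)): cv2.polylines(im,[np.round(cylmask(p,c,r,z,z,o)).astype(int)],1,(255,0,0),1)
cv2.imwrite('pics/w15.png',im[:,:,::-1])
"
```

```text
24.4 [ 0.56632142 -0.14095553  0.0739049 ]
```

View pics/w15.png

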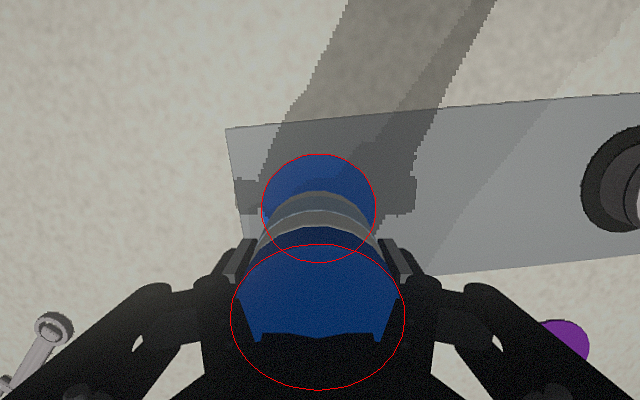

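>>> apply_moves(
  moves="1 0.006 0.002 0.12 0 0 0; 1 0 0 0.14 0 0 0; 1 0 0 0.1 0 0 0; 1 0 0 0.05 0 0 0; 1 0 0 0.015 0 0 0; 1 0 0 0 0 0 0; 1 0 0 0 0 0 0; 1 0 0 0 0 0 0; 1 0 0 0 0 0 0; 1 0 0 0 0 0 0",
)

```text
t: 25.28
eef_pos: [0.5669, -0.1396, 0.0232]
tool_rot: [0.0, 0.707, 0.707, 0.0]
contact_force: [-0.0, 0.3, -1.7]
gripper_width: 0.694
```

>>> apply_moves(
  moves="1 0 0 0.01 0 0 0; 1 0 0 0 0 0 0; 1 0 0 0 0 0 0; 0.3 0 0 0 0 0 0; 0.1 0 0 0 0 0 0; -0.3 0 0 0 0 0 0; -1 0 0 0 0 0 0; -1 0 0 0 0 0 0; -1 0 0 0 0 0 0; -1 0 0 -0.1 0 0 0; -1 0 0 -0.25 0 0 0; -1 0 0 -0.3 0 0 0",
)

```text
t: 26.28
eef_pos: [0.5649, -0.1394, 0.0994]
tool_rot: [-0.002, 0.707, 0.707, -0.001]
contact_force: [0.6, -0.3, 0.6]
gripper_width: 0.995
```

>>> apply_moves(
  moves="-1 0 0 -0.3 0 0 0; -1 0 0 -0.15 0 0 0; -1 0 0 0 0 0 0; -1 0 0 0 0 0 0; -1 0 0 0 0 0 0; -1 0 0 0 0 0 0",
)

```text
t: 26.78
eef_pos: [0.5656, -0.1393, 0.1525]
tool_rot: [-0.001, 0.707, 0.707, -0.001]
contact_force: [-0.6, -0.8, -0.3]
gripper_width: 1.001
```

```bash
python3 -c "
from look import *
look(['jar_center'],'w16',{'jar_center':.007})"
```

```text
26.78 [ 0.5656 -0.1393  0.1525] [-0.001  0.707  0.707 -0.001] 1.001
jar_center 0.73 [280. 160. 354. 244.] [ 0.5663 -0.1391] 0.95
jar_center 0.69 [277. 143. 359. 199.] [ 0.5424 -0.1395] 0.72
```

View pics/w16.png

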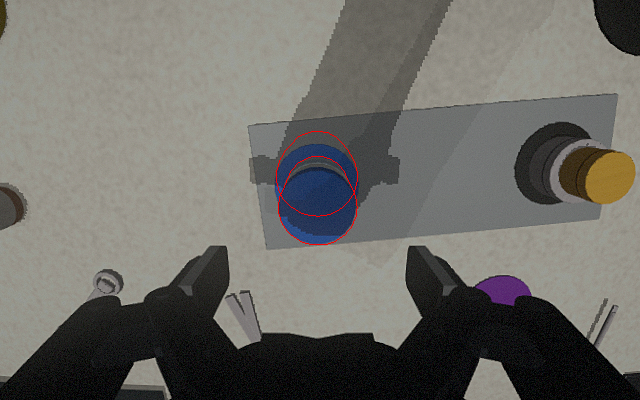

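>>> apply_moves(
  moves="-1 0.318 -0.081 0 0 0 0; -1 0.318 -0.081 0 0 0 0; -1 0.318 -0.081 0 0 0 0; -1 0.318 -0.081 0 0 0 0; -1 0.318 -0.081 0 0 0 0; -1 0.318 -0.081 0 0 0 0; -1 0.318 -0.081 0 0 0 0; -1 0.318 -0.081 0 0 0 0; -1 0.318 -0.081 0 0 0 0; -1 0.318 -0.081 0 0 0 0; -1 0.318 -0.081 0 0 0 0; -1 0.318 -0.081 0 0 0 0",
)

```text
t: 27.88
eef_pos: [0.4487, 0.3197, 0.1528]
tool_rot: [0.0, 0.707, 0.707, -0.001]
contact_force: [0.6, -0.3, -0.3]
gripper_width: 0.997
```

>>> apply_moves(
  moves="-1 0 0 0.25 0 0 0; -1 0 0 0.2 0 0 0; -1 0 0 0 0 0 0; -1 0 0 0 0 0 0; -1 0 0 0 0 0 0; -1 0 0 0 0 0 0",
)

```text
t: 28.38
eef_pos: [0.4511, 0.3181, 0.1008]
tool_rot: [0.0, 0.708, 0.707, 0.001]
contact_force: [0.6, -0.5, 0.7]
gripper_width: 1.003
```

```bash
python3 -c "
from look import *
look(['cup_center'],'w17')"
```

```text
28.38 [0.4511 0.3181 0.1008] [0.    0.708 0.707 0.001] 1.003
cup_center 0.7 [284. 167. 356. 249.] [0.4482 0.3195] 0.96
cup_center 0.44 [  2. 223. 150. 354.] [0.5137 0.1073] 2.52
```

View pics/w17.png

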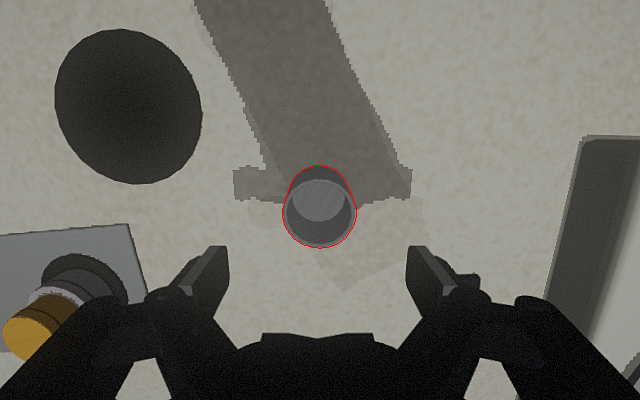

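>>> apply_moves(
  moves="-1 0.01 -0.022 0.1 0 0 0; -1 0 0 0.2 0 0 0; -1 0 0 0.2 0 0 0; -1 0 0 0.18 0 0 0; -1 0 0 0.09 0 0 0; -1 0 0 0 0 0 0; -1 0 0 0 0 0 0; -1 0 0 0 0 0 0; -1 0 0 0 0 0 0",
)

```text
t: 29.23
eef_pos: [0.4482, 0.3201, 0.0086]
tool_rot: [0.0, 0.707, 0.707, 0.001]
contact_force: [-0.3, 0.3, -0.5]
gripper_width: 1.0
```

```bash
python3 -c "
from look import *
look(['cup_center'],'w18')"
```

```text
29.23 [0.4482 0.3201 0.0086] [0.    0.707 0.707 0.001] 1.0
cup_center 0.61 [252. 201. 377. 340.] [0.446 0.319] 0.91
cup_center 0.6 [  0. 357.  15. 387.] [0.5121 0.1485] 0.02
```

View pics/w18.png

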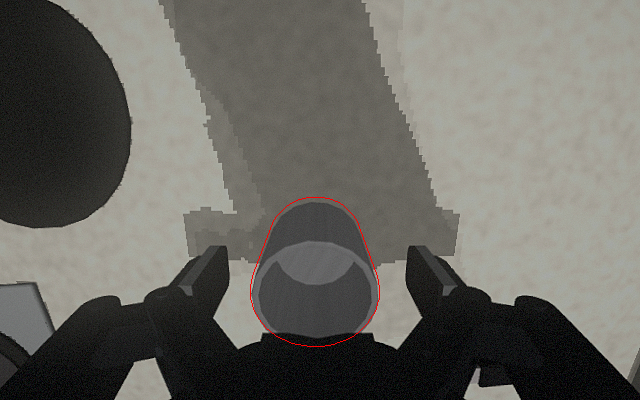

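>>> apply_moves(
  moves="1 0 0 0 0 0 0; 1 0 0 0 0 0 0; 1 0 0 0 0 0 0; 1 0 0 0 0 0 0; 1 0 0 0 0 0 0; 1 0 0 0 0 0 0; 1 0 0 0 0 0 0; 1 0 0 0 0 0 0; 1 0 0 0 0 0 0; 1 0 0 0 0 0 0",
  force=25,
)

```text
t: 30.17
eef_pos: [0.4473, 0.3196, 0.0075]
tool_rot: [-0.0, 0.707, 0.707, 0.0]
contact_force: [-1.6, -0.0, 6.1]
gripper_width: 0.581
```

>>> apply_moves(
  moves="1 0 0 -0.15 0 0 0; 1 0 0 -0.3 0 0 0; 1 0 0 -0.3 0 0 0; 1 -0.1 0.032 -0.18 0 0 0; 1 -0.25 0.079 -0.05 0 0 0; 1 -0.3 0.095 0 0 0 0; 1 -0.3 0.095 0 0 0 0; 1 -0.3 0.095 0 0 0 0; 1 -0.3 0.095 0 0 0 0; 1 -0.3 0.095 0 0 0 0; 1 -0.3 0.095 0 0 0 0; 1 -0.3 0.095 0 0 0 0",
)

```text
t: 31.17
eef_pos: [0.5404, 0.0237, 0.1246]
tool_rot: [-0.0, 0.707, 0.707, -0.0]
contact_force: [0.6, 0.1, -1.6]
gripper_width: 0.58
```

>>> apply_moves(
  moves="1 -0.23 0.073 0 0 0 0; 1 -0.15 0.048 0 0 0 0; 1 0 0 0 0 0 0; 1 0 0 0 0 0 0; 1 0 0 0.2 0 0 0; 1 0 0 0.2 0 0 0; 1 0 0 0 0 0 0; 1 0 0 0 0 0 0; 1 0 0 0 0 0 0; 1 0 0 0 0 0 0",
)

```text
t: 32.0
eef_pos: [0.5558, -0.0196, 0.078]
tool_rot: [0.001, 0.707, 0.707, 0.001]
contact_force: [-0.7, 0.6, -0.9]
gripper_width: 0.58
```

```bash
python3 -c "
from look import *
o=bot.get_obs(); z=o['eef_pos'][2]-.0078
look(['cup_center'],'w19',{'cup_center':z})"
```

```text
32.0 [ 0.5558 -0.0196  0.078 ] [0.001 0.707 0.707 0.001] 0.58
cup_center 0.79 [252. 201. 381. 340.] [ 0.554  -0.0195] 0.9
cup_center 0.66 [ 66.  95. 562. 291.] [ 0.5151 -0.0155] 4.56
```

View pics/w19.png

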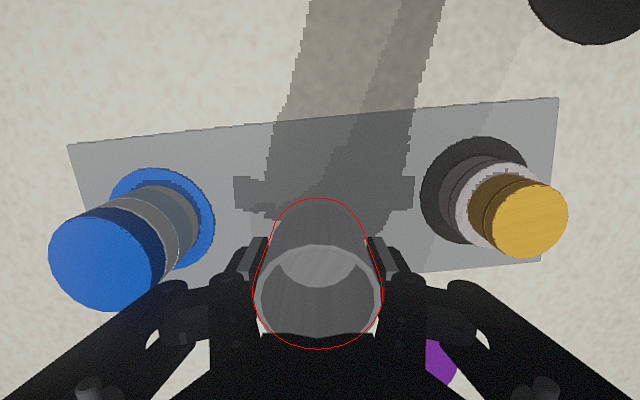

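>>> apply_moves(
  moves="1 -0.006 -0.006 0.1 0 0 0; 1 0 0 0.16 0 0 0; 1 0 0 0.15 0 0 0; 1 0 0 0.08 0 0 0; 1 0 0 0.035 0 0 0; 1 0 0 0.01 0 0 0; 1 0 0 0 0 0 0; 1 0 0 0 0 0 0; 1 0 0 0 0 0 0; 1 0 0 0 0 0 0; 1 0 0 0 0 0 0",
)

```text
t: 33.02
eef_pos: [0.5545, -0.0208, 0.013]
tool_rot: [0.0, 0.707, 0.707, 0.0]
contact_force: [0.1, -0.2, -1.0]
gripper_width: 0.581
```

>>> apply_moves(
  moves="1 0 0.004 0.008 0 0 0; 1 0 0 0 0 0 0; 1 0 0 0 0 0 0; 0.3 0 0 0 0 0 0; 0.1 0 0 0 0 0 0; -0.3 0 0 0 0 0 0; -1 0 0 0 0 0 0; -1 0 0 0 0 0 0; -1 0 0 0 0 0 0; -1 0 0 -0.1 0 0 0; -1 0 0 -0.25 0 0 0; -1 0 0 -0.3 0 0 0",
)

```text
t: 34.02
eef_pos: [0.5529, -0.021, 0.0894]
tool_rot: [-0.001, 0.707, 0.707, -0.002]
contact_force: [1.2, 0.0, 0.5]
gripper_width: 1.0
```

>>> apply_moves(
  moves="-1 0 0 -0.3 0 0 0; -1 0 0 -0.3 0 0 0; -1 0 0 -0.3 0 0 0; -1 0 0 0 0 0 0; -1 0 0 0 0 0 0; -1 0 0 0 0 0 0; -1 0 0 0 0 0 0; -1 0 0 0 0 0 0",
)

```text
t: 34.68
eef_pos: [0.5537, -0.0208, 0.1963]
tool_rot: [-0.001, 0.707, 0.707, -0.001]
contact_force: [-0.3, -0.5, 0.3]
gripper_width: 1.001
```

```bash
python3 -c "
from look import *
look(['cup_center','jar_center','brass_weight_center'],'w20',{'cup_center':.004,'jar_center':.007,'brass_weight_center':.037})
for n in ('top','scene'):
    p=imaging.read_camera(n); im=p['image']; cv2.imwrite(f'pics/{n}9.png',im[:,:,::-1])
"
```

```text
34.68 [ 0.5537 -0.0208  0.1963] [-0.001  0.707  0.707 -0.001] 1.001
cup_center 0.6 [294. 157. 346. 215.] [ 0.5558 -0.0202] 0.97
brass_weight_center 0.82 [412. 152. 469. 203.] [0.5448 0.0995] 0.96
```

View pics/w20.png

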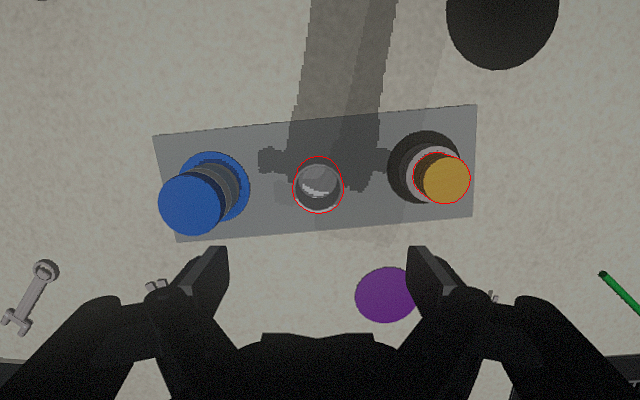

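View pics/scene9.png

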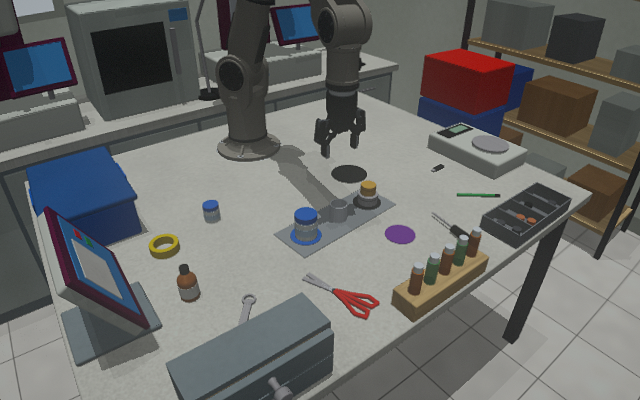

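The wrist view shows the jar on the blue pad, the cup mouth up at (318,185), and the brass weight on the steel one at right. The scene view agrees, with the tape at (164,245) and the bottle at (188,283) where they started. The arm is clear of everything, so I'm handing in.

```bash
python3 -c "
from station import bot
print(bot.hand_in())"
```

```text
the job is handed in; nothing more can be done
None
```

The kit is set out on the board in the order you asked: steel weight on the black pad, brass weight on the steel, jar on the blue pad, then the cup halfway between the pads. I let go of each thing before starting the next and handed in at about 35 s, with the gripper clear at about z = 0.20 m. `hand_in` gave no verdict.

| Item | Measured position (m) | Target (m) | Off by |
|---|---|---|---|
| Steel weight | (0.5445, 0.100) | black pad (0.544, 0.0993) | about 1 mm |
| Brass weight | (0.5448, 0.0995) | steel weight (0.5445, 0.100) | under 1 mm |
| Jar | (0.5663, -0.1391) | blue pad (0.5664, -0.140) | about 1 mm |
| Cup (mouth up) | (0.5558, -0.0202) | midpoint (0.5553, -0.0203) | about 0.5 mm |

These come from the wrist camera after each release, so its roughly 2 mm calibration error comes on top.

- **Bystanders:** the tape roll and the amber bottle look unmoved in the last scene picture. I compared them by eye and did not measure them again.
- **Jar in the last wrist picture:** the network did not report the jar there. Its position comes from the look just after I released it, and both final pictures show it standing on the blue pad.
- **Occluded fits:** some fits were off by several millimetres where the gripper or the brass weight hid part of the item. I discounted those and used the unobstructed views or visible edges.
- **Steel weight placing:** the first lowering pressed lightly on the pad (about 8 N upward, and about 8 N sideways). I lifted it 2 mm, re-centred it and then let go.

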